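# Close the jars and the tin in the dental lab

### The arm

A 6-joint arm with a two-finger parallel gripper is mounted at the origin on the work surface. World frame = base frame: x ahead of the robot, y to its left, z up, the work surface at z = 0. Lengths are in m, angles in rad, forces in N, time in s.
With the tool pointing down it reaches from about 0.275 to 0.825 m from the base axis. Payload 4.9 kg.
Tool frame: the origin (TCP) lies midway between the tips of the shut fingers; the grasp point (between the pads) lies 19 mm behind it; z points along the fingers, y is the line along which they close (so a half turn about z gives the same grasp; the last joint's range is limited). The gripper opens to 85 mm and grips with 20 to 120 N. Pads are 22 mm wide; open, the fingers measure 114 mm over their backs; the gripper's body (76 mm by 85 mm) begins 54 mm behind the grasp point. The pads swing forward as they close: fully open they stand 13 mm farther back than shut.
Start: joints at [1.008, 0.326, -0.193, 1.052, 0, 1.437], TCP at [0.229, 0.5, 0.231] pointing down, gripper open.
Joint ranges: [-2.65, 2.65], [-0.97, 1.79], [-1.3, 1.35], [-1.93, 2.1], [-1.47, 1.37], [-3.14, 3.14]. Speed limits (rad/s): [2.57, 2.57, 3.14, 3.14, 3.14, 3.14].

### API

Orientations are given as a 3x3 rotation matrix whose columns are the frame's x, y, z axes.
In Python, from rig import ctrl, viewer gives the robot as it stands. The module is installed in compiled form; this text tells all that it offers.
- The arm moves only by the tool arm_command, never from a script. Its argument "series" is a list of rows, each a list of 3 entries, a list of its own where there are three numbers: the shift along the tool's x, y, z each as a share of 25 cm, from -1 to 1, then the turn, a rotation vector about the tool's x, y, z each as a share of pi/2 rad, from -1 to 1, then the finger opening in mm, from 0 to 85.4. A call has 1 to 8 rows; each row is the pose to reach, as a shift and turn from the pose commanded when the call began, along the tool's axes at that moment; what a row does not reach only later rows make up. A row lasts 1/10 s, in which the tool goes at most 50 mm and 8.59 degrees, less where a joint would pass 70% of its speed; a pose out of reach is approached as far as the arm can. A call with a number of a shift or a turn outside -1 to 1 is refused whole. A call with a gripper value outside its range is refused whole. The fingers move at their own pace and stop on an object; the grip force is fixed at half the most. Time passes only in rows, so rows that repeat a pose let the fingers close. It gives the time, the measured TCP pose, the force, the opening and the grip force at its end, in the units of the state.
- ctrl.get_state(): the state, without advancing time (a new reading comes with each control period).
- viewer.read_camera(name): name is "scene" or "top"; returns the picture (420x560x3 uint8, red, green, blue); there is no depth.
- viewer.camera_params(name): a dict with "vertical_fov" (degrees; the focal length in pixels is half the picture's height over the tangent of half this angle, whatever the lens; pixels are square), "cx", "cy" (the principal point, pixels), "dist" ([k1, k2, p1, p2, k3] as OpenCV has them; the pictures are not rectified), "R" (3x3) and "t" (3): a world point X has camera coordinates R X + t. Camera axes: x right, y down, z forward; pixel columns grow to the right and rows downward; lengths in m; the calibration is good to about 2 mm. A picture is of the moment at which its call begins. camera_params takes no time and is no camera call.
- ctrl.sign_off(): hands the job in; it is judged then, once.
The state is a dict: "time_s": time; "joint_positions": joint angles; "dq": joint speeds; "tau": joint torques, N m; "position": TCP position; "tcp_rot": TCP orientation; "ft_force": force on the tool from outside, world axes, zero at the start; "moment": the same for the moment, N m; "grip_width": finger opening in m; "grip_force": force on a finger pad.
Only numpy, scipy, OpenCV 4.12 (cv2) and the standard library are available. Lean on these libraries where they do the work, as an engineer would, in place of code of your own. Each camera call takes 0.05 s, during which the arm holds its last target. There are 200 camera calls.

### The job

Close up the containers on the dental lab bench: lift the plaster cast off the jar it stands on and set it upright, wholly on the cork pad, and press the lid of every jar on the tray down until it is fully home. For the tin, slide the carriage in under the press until it stops, drive the tin's lid fully home by swinging the lever down to its stop, and let the lever return; do not press the tin's lid by hand. Leave everything else on the bench where it is.

Things in the scene. Friction and masses are not known exactly. Their poses are not given: they have to be found in the camera images.
- jar_a: amber jar, body 60 mm across and 41 mm tall with a narrower 48 mm neck above it, fixed to the tray; origin at the centre of its underside (8 mm above the table), z up. It carries a flat white round lid 62 mm across and 14 mm thick. The jars' places on the tray vary. This is the jar that the plaster cast stands on
- jar_b: amber jar, body 60 mm across and 41 mm tall with a narrower 48 mm neck above it, fixed to the tray; origin at the centre of its underside (8 mm above the table), z up. It carries a flat white round lid 62 mm across and 14 mm thick. The jars' places on the tray vary. Its lid stands 5 to 8 mm proud
- jar_c: amber jar, body 60 mm across and 41 mm tall with a narrower 48 mm neck above it, fixed to the tray; origin at the centre of its underside (8 mm above the table), z up. It carries a flat white round lid 62 mm across and 14 mm thick. The jars' places on the tray vary. Its lid is already home; pressing it again does no harm
- lid_a (a joint): how far the white lid of jar_a has gone down, m: 0 = 8 mm proud (lid top 63 mm above the jar's underside, a gap over the shoulder), 0.008 = fully home on the shoulder (lid top 55 mm above the underside). Slides straight down against about 7 N of friction; stays where left. Starts at 0.
- lid_b (a joint): how far the white lid of jar_b has gone down, m: 0 = 8 mm proud (lid top 63 mm above the jar's underside, a gap over the shoulder), 0.008 = fully home on the shoulder (lid top 55 mm above the underside). Slides straight down against about 7 N of friction; stays where left. Starts at 0 to 0.003.
- lid_c (a joint): how far the white lid of jar_c has gone down, m: 0 = 8 mm proud (lid top 63 mm above the jar's underside, a gap over the shoulder), 0.008 = fully home on the shoulder (lid top 55 mm above the underside). Slides straight down against about 7 N of friction; stays where left. Starts home, at 0.008.
- cast: plaster dental cast with a row of white teeth on top, 54 mm (its x) by 42 mm (its y), straight-sided base 22 mm high, 29 mm high with the teeth, about 0.11 kg; origin at the centre of its underside, z up. It starts loose on the lid of jar_a, at any yaw
- pad: square cork pad lying on the table at the far middle of the bench, 120 x 120 x 4 mm, fixed; origin at the centre of its underside, on the table
- press: grey hand lever press, fixed, on the left or right half of the bench (jar tray on the other). Origin on the table under the ram axis, front (-x) towards the robot, z up. Base 240 (x) x 140 (y) x 20 mm. Head 90 mm wide, x -45 to +115 mm, z 150 to 270 mm; column behind the ram. The ram's 44 mm foot hangs at z 117 mm and comes down 39 mm per rad of lever
- carriage (a joint): position of the press's carriage along the press's +x, m: starts at 0 to 0.015 (pulled out towards the robot); 0.055 = in against its stop, the tin exactly under the ram. Friction about 2.5 N; stays where it is left. It carries a fixed round steel tin 68 mm across
- carriage_tab (a point): the point to push: middle of the front face (towards -x of the press) of the upright tab at the carriage's front, 62 mm above the table and 138 mm in front of the tin's axis. The tab is 60 mm wide (y of the press), 8 mm thick, 22 to 80 mm above the table
- tin_lid (a joint): how far the steel lid on the tin has gone down, m: starts at 0 (8 mm proud, lid top 93 mm above the table), 0.008 = fully home (lid top 85 mm above the table). Friction about 12 N; it stays where it is left. Lid 72 mm across. To be driven down by the press's ram
- tin_lid_top (a point): centre of the top face of the tin's lid
- lever (a joint): press lever angle, rad: 0 = at rest, arm rising 25 degrees above level towards the robot; grows as the grip is pushed down, end stop 0.87; with the tin under the ram it stops at about 0.82, the tin's lid then being home. Sprung: about 3 N at the grip to start, 6 N near the stop, 3 N more while the lid moves; returns to 0 by itself when let go
- lever_grip (a point): centre of the black cross-bar grip at the lever's end, 22 mm thick and 55 mm long (along y of the press); it travels on an arc of 170 mm radius about lever_pivot, at rest about 307 mm, at the stop about 168 mm above the table
- lever_pivot (a point): point on the lever's hinge axis (parallel to y of the press) level with the middle of the grip, 235 mm above the table, 125 mm to the -y side of the ram axis
- dropper: white dropper bottle 28 mm across, 100 mm tall, standing on the jar tray; leave it alone; origin at its underside
- vial: amber vial 28 mm across, 100 mm tall, standing on the jar tray; leave it alone; origin at its underside
- dish: white dish 46 mm across, 20 mm tall, on the jar tray between jars; leave it alone; origin at its underside
- blank: white disc 98 mm across, 18 mm thick, flat on the table between tray and press, on the robot's side of the pad; leave it alone; origin at its underside
- beaker: grey beaker 72 mm across, 90 mm tall, at the right side; leave it alone; origin at its underside
- wrench: steel wrench lying flat at the left side; leave it alone
- powder_jar: white jar 80 mm across, 110 mm tall, at the left side; leave it alone; origin at its underside
Not all that is in view belongs to the job. Leave any purple look-alike of the cast alone. Of the things that look like the pad, take the one that is nearest to the robot's base at the start.

How it is judged:
On the way, in this order (a step that is already met when the one before it is completed fails the run):
1. the carriage is in under the press and the lever is on its way down, the tin's lid still proud (not pressed by hand) (value of joint carriage above 0.051 m and value of joint lever above 0.35 rad and value of joint tin_lid below 0.004 m), for 0.02 s.
2. the lever is swung to its stop with the tin under the ram (value of joint lever above 0.78 rad and value of joint carriage above 0.051 m), for 0.05 s.
At the end, for the whole second after the job is handed in: The three jar lids and the tin's lid are within 1.5 mm of fully home, the carriage is within 4 mm of its inner stop, the lever is back within 0.08 rad of rest, and the cast stands upright and still on the cork pad with its centre within 40 mm of the pad's centre along each side of the pad (value of joint each of lid_a, lid_b, lid_c, tin_lid above 0.0065 m and value of joint carriage above 0.051 m and value of joint lever below 0.08 rad and x of cast in the frame of pad between -0.04 and 0.04 m and y of cast in the frame of pad between -0.04 and 0.04 m and height (world z) of cast below 0.01 m and angle between cast's own z axis and vertical below 0.12 rad and linear speed of cast below 0.02 m/s); the robot touches nothing.
It fails at once if one of the things to be left alone is pushed more than 25 mm (distance of any of dropper, vial, dish, blank, beaker, wrench, powder_jar from where it was at the start of the episode above 0.025 m).
It fails at once if one of them is knocked over (angle between any of dropper, vial, dish, blank, beaker, powder_jar's own z axis and vertical above 0.6 rad).
It fails at once if the cast is tipped over (angle between cast's own z axis and vertical above 0.6 rad).
It fails at once if the lid of the cast's jar is pressed down through the cast (value of joint lid_a above 0.0045 m and horizontal distance between cast and jar_a below 0.03 m).
It also fails if it takes over 72 s, if anything falls off the work surface, if the arm or the gripper's body presses on something with over 40 N, if the wrist force passes 120 N, or if a joint passes its speed limit or range.

## Working session

There is one attempt and no reset: what is moved stays moved. The work goes in short steps, Python scripts to look and compute and a tool call to move; the robot and the scene stay as the last step left them, time stands still between calls to the robot, and variables do not carry over. Pictures are saved under pics/ and viewed, at most 10 in all, crops included, and the job is handed in when it is done.

Besides the shell and the picture viewer there is one more tool, called after "Call:" as name(argument=value, ...), one argument or row to a line, values as JSON. arm_command: Moves the arm, as the interface text tells. Shift numbers are shares of 25 cm and turn numbers shares of pi/2 rad, none past 1 either way. Its arguments: {"type":"object","properties":{"series":{"type":"array"}},"required":["series"]}

```bash
mkdir -p pics; ls
python3 - <<'E'
from rig import ctrl, viewer
import cv2,numpy as np
for n in ("scene","top"):
    im=viewer.read_camera(n); cv2.imwrite(f"pics/{n}0.png",im[...,::-1]); p=viewer.camera_params(n)
    print(n,p, "C",-np.array(p["R"]).T@np.array(p["t"]))
s=ctrl.get_state(); print(s)
E
```

```text
pics
scene {'vertical_fov': 56.58213540383768, 'cx': 281.47449923979343, 'cy': 211.27615284295067, 'dist': array([-0.00997849,  0.        ,  0.        ,  0.        ,  0.        ]), 'R': array([[-0.61788923,  0.78621402, -0.00896714],
       [ 0.50879478,  0.39111717, -0.7669128 ],
       [-0.59945039, -0.47842959, -0.64168867]]), 't': array([ 0.37157729, -0.15049855,  1.84938221])} C [1.41477938 0.65152246 1.07464034]
top {'vertical_fov': 54.16922820128072, 'cx': 276.54290122656806, 'cy': 208.62543905826837, 'dist': array([-0.07016563,  0.        ,  0.        ,  0.        ,  0.        ]), 'R': array([[ 0.10231017, -0.99475187, -0.0011615 ],
       [-0.96653461, -0.09913175, -0.23660882],
       [ 0.23525192,  0.02533012, -0.9716043 ]]), 't': array([-0.04974527,  0.60231689,  1.51672218])} C [ 0.23043776 -0.02819423  1.6161095 ]
{'time_s': 0.1, 'joint_positions': array([ 1.00781014e+00,  3.26861923e-01, -1.93472491e-01,  1.05196295e+00,
       -1.17664833e-05,  1.43661192e+00]), 'dq': array([-9.03925745e-06, -1.39231357e-03,  2.72094483e-03,  1.45673776e-03,
        1.08583332e-04,  3.09714334e-04]), 'tau': array([ 1.06299918e-03, -4.44238544e+01,  2.63039267e+01,  7.88175239e-03,
       -7.95736196e-05, -1.20171947e-05]), 'position': array([0.2283961 , 0.49978659, 0.23058871]), 'tcp_rot': array([[-9.09464528e-01,  4.15780767e-01, -7.91174152e-04],
       [ 4.15781477e-01,  9.09463653e-01, -1.27565513e-03],
       [ 1.89151266e-04, -1.48911865e-03, -9.99998873e-01]]), 'ft_force': array([0.11820185, 0.06125956, 0.85785716]), 'moment': array([0.0320026 , 0.05771777, 0.01142674]), 'grip_force': 0.0, 'grip_width': 0.08557299609604811}
```

View pics/top0.png

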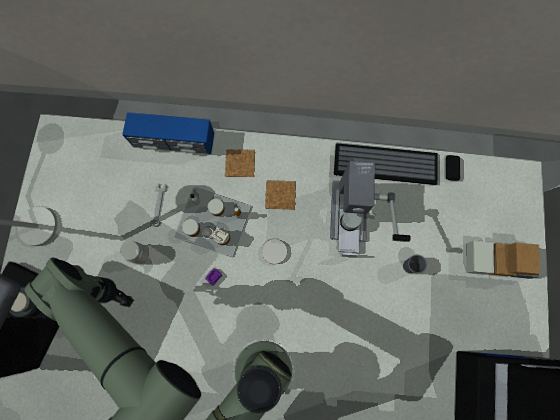

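View pics/scene0.png

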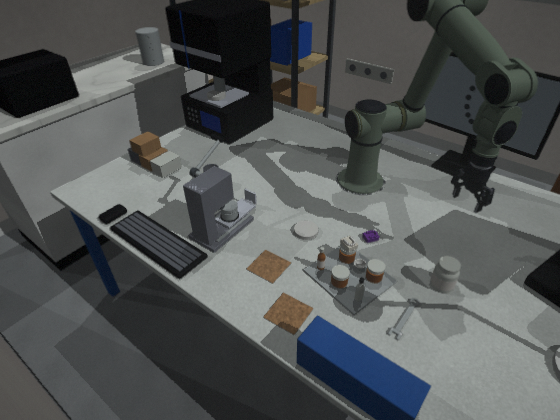

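The top view shows the tray with three jars at about (191,228), (216,206) and (219,235). The cast is on the last of these. The press is at (350,210) and its grip at (401,238). There are two cork pads, at (281,195) and (240,163), and a purple look-alike at (214,276).

Candidates for the cast are the white-toothed one at (219,235), which I choose, and the purple one at (214,276). For the pad, (281,195) is nearer the base than (240,163), so I choose it. Next is a close crop to check.

```bash
cat > h.py <<'E'
import cv2,numpy as np
from rig import ctrl,viewer
def cam(n):
    p=viewer.camera_params(n); f=210/np.tan(np.radians(p["vertical_fov"]/2))
    return np.array([[f,0,p["cx"]],[0,f,p["cy"]],[0,0,1]]),np.array(p["dist"]),np.array(p["R"]),np.array(p["t"])
def px2w(n,uv,z):
    K,d,R,t=cam(n); q=cv2.undistortPoints(np.array([[uv]],float),K,d)[0,0]
    r=R.T@np.array([q[0],q[1],1]); C=-R.T@t
    return C+r*(z-C[2])/r[2]
def w2px(n,X):
    K,d,R,t=cam(n); return cv2.projectPoints(np.atleast_2d(np.array(X,float)),cv2.Rodrigues(R)[0],t,K,d)[0][:,0]
def move(dp,Rt=None):  # world shift -> row numbers in current tool axes
    s=ctrl.get_state(); return np.round(s["tcp_rot"].T@np.array(dp)/0.25,3)
E
python3 - <<'E'
import cv2,numpy as np
t=cv2.imread("pics/top0.png")
a=t[180:260,170:260]; b=t[150:262,320:418]
a=cv2.resize(a,(400*90//80,400),interpolation=cv2.INTER_CUBIC);b=cv2.resize(b,(350,400),interpolation=cv2.INTER_CUBIC)
cv2.imwrite("pics/c1.png",np.hstack([a,b]))
s=cv2.imread("pics/scene0.png")
a=s[225:315,300:400];b=s[160:250,180:265]
cv2.imwrite("pics/c2.png",np.hstack([cv2.resize(a,(422,380),interpolation=2),cv2.resize(b,(359,380),interpolation=2)]))
E
```

```text
(no output)
```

View pics/c1.png

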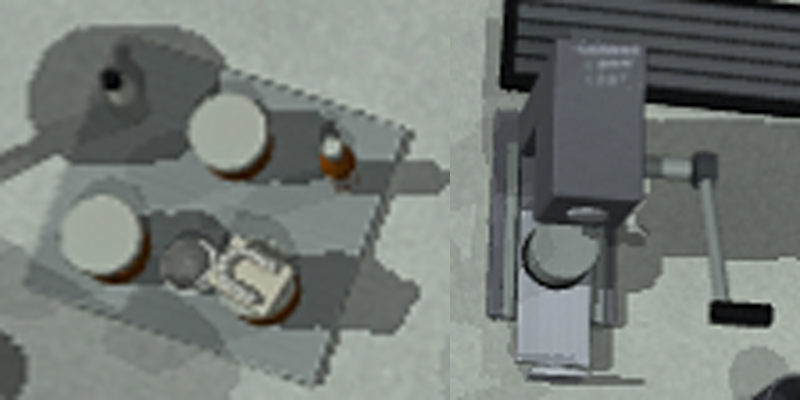

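View pics/c2.png

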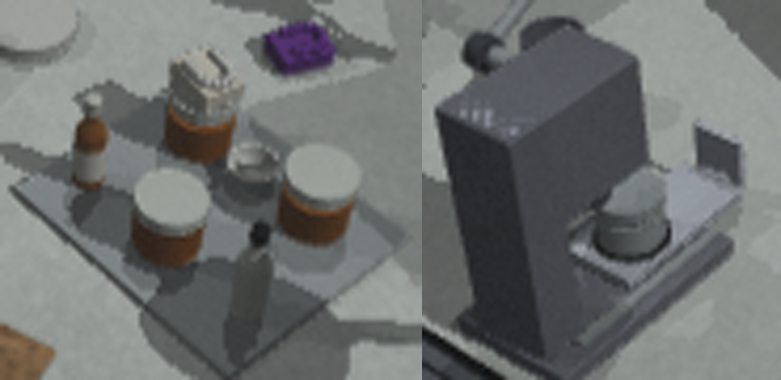

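The crops confirm the cast, with white teeth, on the jar next to the dish. The press opens towards the robot with the carriage pulled out, tab at about (351,254). The grip bar is at about (401,238).

Run:
```python
from h import *
A=lambda x,y:(170+x/5-.4,180+y/5-.4)
B=lambda x,y:(320+(x-450)/3.571-.36,150+y/3.571-.36)
P=lambda n,c,z:print(n,np.round(c,1),np.round(px2w("top",c,z)[:2],4))
P("lid1",A(102,236),.067);P("lid2",A(228,133),.067)
for n,c in dict(c1=(238,235),c2=(297,268),cc=(256,278)).items():P(n,A(*c),.096)
P("jarA side(bottom of lid)",A(268,282),.071)
P("dish",A(188,262),.028)
P("baseL1",B(497,115),.02);P("baseL2",B(489,315),.02)
P("tin",B(560,252),.093)
P("tabL",B(530,371),.08);P("tabR",B(585,371),.08)
P("grip",B(741,314),.307);P("gripL",B(711,311),.307);P("gripR",B(772,314),.307)
P("hub",B(705,165),.235)
P("head front L",B(536,205),.27);P("head front R",B(627,221),.27)
for z in (0,.004):P("pad",(280.5,194.5),z)
P("vial",A(333,140),.108);P("drop",A(110,80),.108);P("blank",(275.5,250.5),.018);P("beaker?",(415,264),.09)
t=cv2.imread("pics/top0.png")
g=cv2.inRange(cv2.cvtColor(t,cv2.COLOR_BGR2HSV),(5,90,60),(20,255,255))
n,l,st,ce=cv2.connectedComponentsWithStats(g)
for i in range(1,n):
    if st[i,4]>300:
        r=cv2.minAreaRect(np.argwhere(l==i)[:,::-1].astype(np.float32)); 
        P("cork",ce[i],.004)
        print([np.round(px2w("top",q,.004)[:2],3) for q in cv2.boxPoints(r)])
s=cv2.imread("pics/scene0.png")
K=lambda x,y:(300+x/4.22,225+y/4.22); L=lambda x,y:(180+(x-422)/4.22,160+y/4.22)
Q=lambda n,c,z:print("S",n,np.round(px2w("scene",c,z)[:2],4))
Q("lid1",K(320,176),.065);Q("lid2",K(171,200),.065);Q("tabtopL",L(697,122),.08);Q("tabtopR",L(742,146),.08);Q("castTop",K(207,75),.098)
Q("headBL",L(436,112),.27);Q("headBR",L(513,148),.27);Q("headFR",L(638,60),.27)
```

```text
lid1 [190.  226.8] [0.4998 0.3367]
lid2 [215.2 206.2] [0.5908 0.2509]
c1 [217.2 226.6] [0.5061 0.2272]
c2 [229.  233.2] [0.4857 0.1795]
cc [220.8 235.2] [0.4749 0.2093]
jarA side(bottom of lid) [223.2 236. ] [0.4768 0.2036]
dish [207.2 232. ] [0.4929 0.275 ]
baseL1 [332.8 181.8] [ 0.7519 -0.2029]
baseL2 [330.6 237.9] [ 0.5208 -0.2103]
tin [350.4 220.2] [ 0.5828 -0.2724]
tabL [342.  253.5] [ 0.4547 -0.2509]
tabR [357.4 253.5] [ 0.4604 -0.3087]
grip [401.1 237.6] [ 0.4925 -0.4063]
gripL [392.7 236.7] [ 0.4925 -0.3788]
gripR [409.8 237.6] [ 0.4953 -0.4348]
hub [391.  195.8] [ 0.6517 -0.3869]
head front L [343.7 207. ] [ 0.585  -0.2186]
head front R [369.2 211.5] [ 0.5783 -0.3056]
pad [280.5 194.5] [0.6825 0.0039]
pad [280.5 194.5] [0.6814 0.0039]
vial [236.2 207.6] [0.584  0.1634]
drop [191.6 195.6] [0.6134 0.3393]
blank [275.5 250.5] [4.493e-01 3.000e-04]
beaker? [415 264] [ 0.4409 -0.5248]
cork [239.6 163. ] [0.7994 0.1868]
[array([0.851, 0.255]), array([0.863, 0.134]), array([0.749, 0.12 ]), array([0.737, 0.24 ])]
cork [279.9 194.6] [0.6806 0.0062]
[array([0.732, 0.073]), array([ 0.744, -0.046]), array([ 0.631, -0.056]), array([0.619, 0.061])]
cork [516.5 258.6] [ 0.5135 -0.9681]
[array([ 0.569, -0.879]), array([ 0.586, -1.066]), array([ 0.456, -1.061]), array([ 0.439, -0.877])]
S lid1 [0.5074 0.3397]
S lid2 [0.6035 0.2572]
S tabtopL [ 0.4631 -0.305 ]
S tabtopR [ 0.4655 -0.2426]
S castTop [0.4932 0.2213]
S headBL [ 0.7662 -0.3035]
S headBR [ 0.761  -0.2164]
S headFR [ 0.6095 -0.223 ]
```

```bash
cat > fit.py <<'E'
from h import *
from scipy.optimize import differential_evolution as DE
from scipy.ndimage import map_coordinates
ims={n:cv2.imread(f"pics/{n}0.png") for n in("top","scene")}
G={}
for n,im in ims.items():
    f=cv2.GaussianBlur(im.astype(np.float32),(0,0),.8)
    G[n]=np.minimum(np.hypot(cv2.Sobel(f,5,1,0),cv2.Sobel(f,5,0,1)).max(2),120)
def score(n,X):
    p=w2px(n,X); return map_coordinates(G[n],[p[:,1],p[:,0]],order=1).mean()
th=np.linspace(0,2*np.pi,80)
circ=lambda x,y,z,r:np.c_[x+r*np.cos(th),y+r*np.sin(th),0*th+z]
def seg(a,b,n=25):return np.array(a)+(np.array(b)-a)*np.linspace(0,1,n)[:,None]
def rect(x0,x1,y0,y1,z):
    c=[(x0,y0,z),(x1,y0,z),(x1,y1,z),(x0,y1,z)];return [seg(c[i],c[(i+1)%4]) for i in range(4)]
def rot(X,x,y,a):
    X=np.vstack(X);c,s=np.cos(a),np.sin(a);return np.c_[x+c*X[:,0]-s*X[:,1],y+s*X[:,0]+c*X[:,1],X[:,2]]
def press(q,s=1):
    L=rect(-.045,.115,-.045,.045,.27)+[seg((-.045,-.045,.15),(-.045,.045,.15)),seg((-.045,.045,.15),(-.045,.045,.27)),seg((.115,.045,.05),(.115,.045,.27))]
    t=q-.055
    L+=rect(t-.138,t-.130,-.03,.03,.08)+[circ(t,0,.093,.036)[40:80] if 0 else circ(t,0,.093,.036)]
    gx=-.170*np.cos(np.radians(25))
    L+=rect(gx+PX-.011,gx+PX+.011,-.1525,-.0975,.307)
    return L
PX=0.0
def cast(z): return rect(-.027,.027,-.021,.021,z)
E
cat > run.py <<'E'
import fit; from fit import *
out={}
for nm,g,zs in(("l1",(.503,.338),.063),("l2",(.597,.254),.063)):
    f=lambda v:-sum(score(n,circ(v[0],v[1],v[2],.031)) for n in ims)
    r=DE(f,[(g[0]-.02,g[0]+.02),(g[1]-.02,g[1]+.02),(.062,.071)],seed=1);out[nm]=r.x;print(nm,r.x,r.fun)
def fc(v):
    return -sum(score(n,rot(cast(.093),*v)) for n in ims)
r=DE(fc,[(.455,.505),(.185,.235),(-1.6,1.6)],seed=1);out["cast"]=r.x;print("cast",r.x,r.fun)
def fp(v):
    fit.PX=v[4]; return -sum(score(n,rot(press(v[3]),*v[:3])) for n in ims)
r=DE(fp,[(.6,.67),(-.30,-.24),(-.15,.15),(0,.015),(-.02,.06)],seed=1,maxiter=300);out["press"]=r.x;print("press",r.x,r.fun)
fit.PX=r.x[4]
pad=DE(lambda v:-sum(score(n,rot(rect(-.06,.06,-.06,.06,.004),*v)) for n in ims),[(.66,.7),(-.015,.025),(-.3,.4)],seed=1).x;print("pad",pad)
pan=[]
for n,(x,y,w,h) in [("top",(175,188,84,63)),("top",(315,150,150,112)),("scene",(300,225,100,75)),("scene",(180,150,110,82))]:
    k=400/w; im=cv2.resize(ims[n][y:y+h,x:x+w],(400,300),interpolation=cv2.INTER_CUBIC)
    pts=[(circ(*out["l1"],.031),(0,0,255)),(circ(*out["l2"],.031),(0,0,255)),(rot(cast(.093),*out["cast"]),(0,255,0)),(rot(press(out["press"][3]),*out["press"][:3]),(0,255,255))]
    for X,c in pts:
        for p in w2px(n,X):
            u=(p-[x,y]+.5)*k
            if 0<=u[0]<400 and 0<=u[1]<300: cv2.circle(im,(int(u[0]),int(u[1])),0,c,-1)
    pan.append(im)
cv2.imwrite("pics/ov1.png",np.vstack([np.hstack(pan[:2]),np.hstack(pan[2:])]))
E
python3 run.py
```

```text
l1 [0.50143847 0.33709516 0.06528429] -212.95367
l2 [0.59403421 0.25292186 0.06200138] -232.09112548828125Traceback (most recent call last):
  File "run.py", line 8, in <module>
    r=DE(fc,[(.455,.505),(.185,.235),(-1.6,1.6)],seed=1);out["cast"]=r.x;print("cast",r.x,r.fun)
    return fun(*args, **kwargs)
    ret = solver.solve()
    next(self)
    ~~~~^^^^^^
    energy = self.func(parameters)
    return self.f(x, *self.args)
           ~~~~~~^^^^^^^^^^^^^^^
  File "run.py", line 7, in fc
    return -sum(score(n,rot(cast(.093),*v)) for n in ims)
            ~~~^^^^^^^^^^^^^^^^^^^^^^^^^^^^^^^^^^^^^^^^^^
  File "run.py", line 7, in <genexpr>
    return -sum(score(n,rot(cast(.093),*v)) for n in ims)
                ~~~~~^^^^^^^^^^^^^^^^^^^^^^
  File "fit.py", line 10, in score
    p=w2px(n,X); return map_coordinates(G[n],[p[:,1],p[:,0]],order=1).mean()
  File "h.py", line 11, in w2px
    K,d,R,t=cam(n); return cv2.projectPoints(np.atleast_2d(np.array(X,float)),cv2.Rodrigues(R)[0],t,K,d)[0][:,0]
            ~~~^^^
  File "h.py", line 4, in cam
    p=viewer.camera_params(n); f=210/np.tan(np.radians(p["vertical_fov"]/2))
ValueError: time passes only in moves, steps and waits
```

```bash
sed -i 's/^def cam/import functools\n@functools.cache\ndef cam/' h.py; python3 run.py
```

```text
l1 [0.50143847 0.33709516 0.06528429] -212.95367
l2 [0.59403421 0.25292186 0.06200138] -232.09112548828125
cast [ 0.47350554  0.22598299 -0.55663468] -176.76547
press [ 0.64282229 -0.27580072  0.01877414  0.01156437  0.0215844 ] -176.14117
pad [0.68466692 0.00605214 0.06279803]
```

View pics/ov1.png

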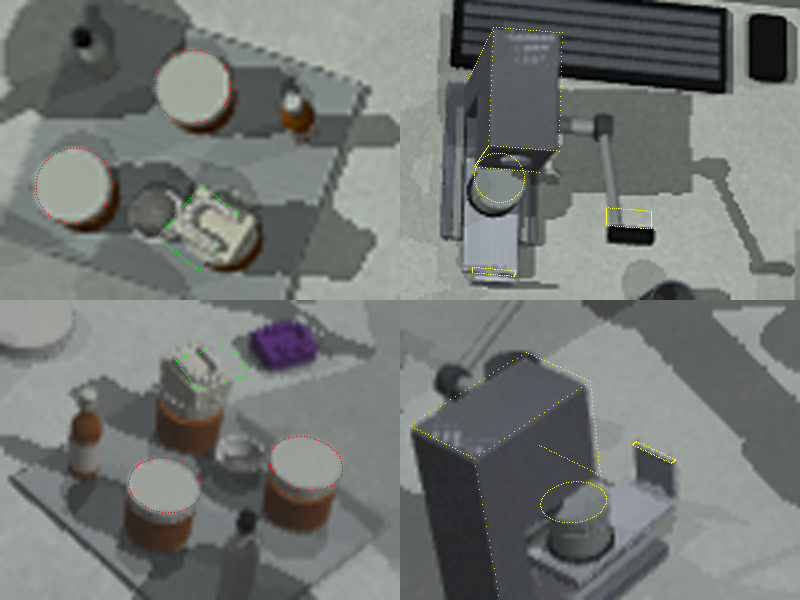

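The lid circles fit both views: jar_b at (0.501,0.337) and jar_c at (0.594,0.253). The head wireframe fits too. The grip needs a pivot offset of about 0, since the real bar sits lower at (631,235). The cast fit slid off, so I'll refit it with tighter bounds.

```bash
cat > run2.py <<'E'
from fit import *
import fit
X=lambda v:np.vstack([rot(cast(.093),*v),rot([seg((a,b,.071),(a,b,.093)) for a in(-.027,.027) for b in(-.021,.021)],*v)])
best=DE(lambda v:-sum(score(n,X(v)) for n in ims),[(.462,.495),(.195,.22),(.9,1.45)],seed=1);print(best.x,best.fun); c=best.x
# jar_a body circle at shoulder (z .049), lid bottom edge
r=DE(lambda v:-sum(score(n,circ(v[0],v[1],.057,.031)) for n in ims),[(.46,.50),(.19,.225)],seed=1);print("jarA",r.x,r.fun)
P=(.6428,-.2758,.0188)
t=[DE(lambda v:-sum(score(n,rot([circ(v[0]-.055,0,.093,.036)]+rect(v[0]-.193,v[0]-.185,-.03,.03,.08),*P)) for n in [m]),[(-.005,.02)],seed=1).x for m in ims];print("q",t)
pan=[]
for n,(x,y,w,h) in [("top",(190,210,60,45)),("top",(325,190,100,75)),("scene",(325,225,60,45)),("scene",(200,170,80,60))]:
    k=400/w; im=cv2.resize(ims[n][y:y+h,x:x+w],(400,300),interpolation=cv2.INTER_CUBIC)
    q=t[0][0]
    for Y,cl in [(X(c),(0,255,0)),(circ(*r.x,.057,.031),(0,0,255)),(rot(press(q),*P),(0,255,255))]:
        for p in w2px(n,Y):
            u=(p-[x,y]+.5)*k
            if 0<=u[0]<400 and 0<=u[1]<300: cv2.circle(im,(int(u[0]),int(u[1])),0,cl,-1)
    pan.append(im)
cv2.imwrite("pics/ov2.png",np.vstack([np.hstack(pan[:2]),np.hstack(pan[2:])]))
E
python3 run2.py
```

```text
[0.48401973 0.21565266 1.25199472] -189.78659
jarA [0.48127978 0.21717913] -196.4620361328125
q [array([-0.005]), array([0.01053531])]
```

View pics/ov2.png

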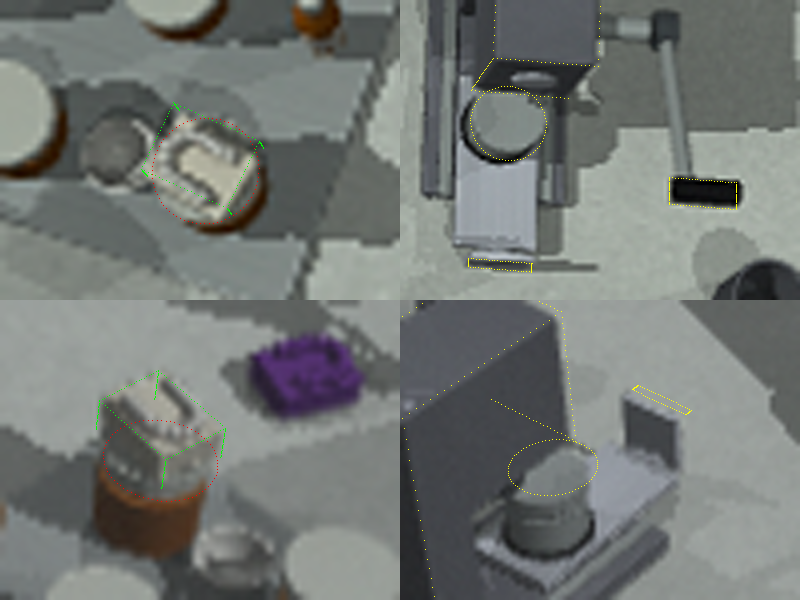

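The grip wireframe fits to about 2 mm. The tin, tab and cast show about 1 px (4 mm) of disagreement between the two cameras, so I'll measure the per-camera bias on the lids.

```bash
cat > run3.py <<'E'
from fit import *
for nm,g,z in(("b",(.501,.337),.0695),("c",(.594,.253),.063)):
    for m in ims:
        r=DE(lambda v:-score(m,circ(v[0],v[1],z,.031)),[(g[0]-.02,g[0]+.02),(g[1]-.02,g[1]+.02)],seed=1);print(nm,m,r.x,r.fun)
for m in ims:
    r=DE(lambda v:-score(m,rot(rect(-.06,.06,-.06,.06,.004),*v)),[(.66,.7),(-.015,.025),(-.2,.3)],seed=1);print("pad",m,r.x)
    r=DE(lambda v:-score(m,rot(rect(-.045,.115,-.045,.045,.27),*v)),[(.62,.66),(-.295,-.255),(-.1,.1)],seed=1);print("head",m,r.x)
    r=DE(lambda v:-score(m,circ(v[0],v[1],.018,.049)),[(.43,.47),(-.02,.02)],seed=1);print("blank",m,r.x)
X=lambda v:rot(cast(.093),*v)
for m in ims:
    r=DE(lambda v:-score(m,X(v)),[(.462,.495),(.195,.225),(.9,1.45)],seed=1);print("cast",m,r.x,r.fun)
E
python3 run3.py
```

```text
b top [0.50001452 0.33650308] -114.5542221069336
b scene [0.50613754 0.33826359] -99.09779357910156
c top [0.59357782 0.25328123] -118.8328857421875
c scene [0.59722936 0.25272126] -113.6832275390625
pad top [0.68163593 0.00426897 0.04834627]
head top [ 0.64125331 -0.27522689  0.0306025 ]
blank top [0.45187206 0.00662837]
pad scene [0.68789841 0.0057412  0.06407876]
head scene [ 0.64577056 -0.27145222 -0.0131699 ]
blank scene [0.46956987 0.00225716]
cast top [0.47318824 0.21746157 0.9291312 ] -114.278465
cast scene [0.48735715 0.21836666 1.09638388] -84.52603
```

Top and scene disagree by about 5 mm in x throughout, so I take the means: cast (0.478,0.213) at yaw about 1.13, jar_b (0.503,0.337), jar_c (0.595,0.253), pad (0.685,0.005), grip (0.492,-0.405). These tolerances are ample for moving.

Call:
arm_command(
  series=[
    [[-0.86,-0.44,0],[0,0,0.75],85],
    [[-0.86,-0.44,0],[0,0,0.75],85],
    [[-0.86,-0.44,0],[0,0,0.75],85],
    [[-0.86,-0.44,0],[0,0,0.75],85],
    [[-0.86,-0.44,0],[0,0,0.75],85],
    [[-0.86,-0.44,0],[0,0,0.75],85],
    [[-0.86,-0.44,0],[0,0,0.75],85],
    [[-0.86,-0.44,0],[0,0,0.75],85],
  ],
)

```text
time_s: 0.9
position: [0.3786, 0.3101, 0.2309]
tcp_rot: [[0.043, 0.999, -0.001], [0.999, -0.043, -0.0], [-0.0, -0.001, -1.0]]
ft_force: [-1.3, -0.2, 0.4]
grip_width: 0.0849
grip_force: 0.0
```

Call:
arm_command(
  series=[
    [[-0.371,0.414,0.1],[0,0,0.253],85],
    [[-0.371,0.414,0.1],[0,0,0.253],85],
    [[-0.371,0.414,0.1],[0,0,0.253],85],
    [[-0.371,0.414,0.1],[0,0,0.253],85],
    [[-0.371,0.414,0.3],[0,0,0.253],85],
  ],
)

```text
time_s: 1.4
position: [0.4839, 0.2149, 0.1605]
tcp_rot: [[0.422, 0.907, 0.011], [0.907, -0.422, 0.003], [0.008, 0.008, -1.0]]
ft_force: [1.2, 1.9, -0.4]
grip_width: 0.085
grip_force: 0.0
```

Run:
```python
from h import *
s=ctrl.get_state(); print(s["position"],s["tcp_rot"].round(3).tolist())
pan=[]
for n,(x,y,w,h) in [("top",(185,205,72,54)),("scene",(310,205,80,60))]:
    im=viewer.read_camera(n);cv2.imwrite(f"pics/{n}1.png",im[...,::-1]); im=im[...,::-1]
    k=400/w; im=cv2.resize(im[y:y+h,x:x+w],(400,300),interpolation=cv2.INTER_CUBIC)
    # finger footprints projected at z=.075
    T=s["position"];R=s["tcp_rot"]
    for a in np.linspace(-.05,.05,60):
        X=[T[0]+R[0,1]*a,T[1]+R[1,1]*a,.093]
        u=(w2px(n,X)[0]-[x,y]+.5)*k; cv2.circle(im,(int(u[0]),int(u[1])),0,(0,0,255),-1)
    pan.append(im)
cv2.imwrite("pics/g1.png",np.hstack(pan))
```

```text
[0.48391169 0.21490458 0.16054675] [[0.422, 0.907, 0.011], [0.907, -0.422, 0.003], [0.008, 0.008, -1.0]]
```

View pics/g1.png

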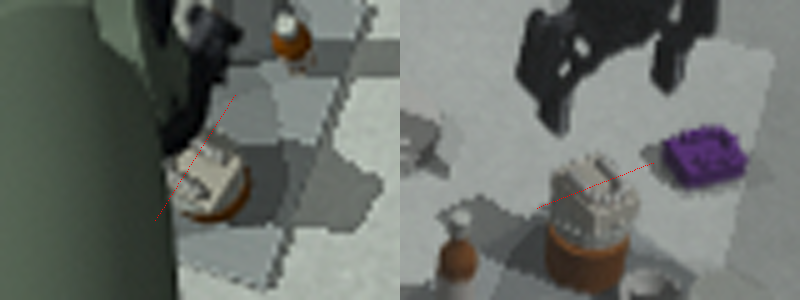

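The scene crop shows the fingers astride the cast, with the closing line across its short side. The top crop suggests a few mm of shift towards -y. I'll descend with that correction.

Call:
arm_command(
  series=[
    [[-0.015,0.007,0.08],[0,0,0],85],
    [[-0.015,0.007,0.16],[0,0,0],85],
    [[-0.015,0.007,0.24],[0,0,0],85],
    [[-0.015,0.007,0.3],[0,0,0],85],
    [[-0.015,0.007,0.325],[0,0,0],85],
    [[-0.015,0.007,0.325],[0,0,0],85],
    [[-0.015,0.007,0.325],[0,0,0],85],
  ],
)

```text
time_s: 2.2
position: [0.479, 0.2107, 0.0761]
tcp_rot: [[0.419, 0.908, 0.001], [0.908, -0.419, 0.0], [0.001, 0.001, -1.0]]
ft_force: [-0.2, -0.3, 0.9]
grip_width: 0.085
grip_force: 0.0
```

Call:
arm_command(
  series=[
    [[0,0,0.012],[0,0,0],60],
    [[0,0,0.012],[0,0,0],45],
    [[0,0,0.012],[0,0,0],30],
    [[0,0,0.012],[0,0,0],30],
    [[0,0,0.012],[0,0,0],30],
    [[0,0,0.012],[0,0,0],30],
    [[0,0,0.012],[0,0,0],30],
  ],
)

```text
time_s: 2.9
position: [0.4787, 0.2103, 0.0724]
tcp_rot: [[0.42, 0.907, 0.0], [0.907, -0.42, 0.0], [0.0, 0.0, -1.0]]
ft_force: [-0.6, -0.4, 5.4]
grip_width: 0.0409
grip_force: 65.9
```

Gripped at about 41 mm. Lifting.

Call:
arm_command(
  series=[
    [[0,0,-0.04],[0,0,0],30],
    [[0,0,-0.12],[0,0,0],30],
    [[0,0,-0.24],[0,0,0],30],
    [[0,0,-0.36],[0,0,0],30],
    [[0,0,-0.44],[0,0,0],30],
    [[0,0,-0.48],[0,0,0],30],
    [[0,0,-0.48],[0,0,0],30],
  ],
)

```text
time_s: 3.6
position: [0.4793, 0.2104, 0.1933]
tcp_rot: [[0.42, 0.907, 0.002], [0.907, -0.42, 0.001], [0.001, 0.002, -1.0]]
ft_force: [0.2, 0.0, -1.1]
grip_width: 0.0406
grip_force: 65.3
```

Call:
arm_command(
  series=[
    [[-0.03,0.08,0],[0,0,0],30],
    [[-0.08,0.22,0],[0,0,0],30],
    [[-0.14,0.38,0],[0,0,0],30],
    [[-0.2,0.54,0],[0,0,0],30],
    [[-0.25,0.7,0],[0,0,0],30],
    [[-0.3,0.84,0],[0,0,0],30],
    [[-0.35,0.95,0],[0,0,0],30],
    [[-0.36,0.98,0],[0,0,0],30],
  ],
)

```text
time_s: 4.4
position: [0.664, 0.0226, 0.1894]
tcp_rot: [[0.423, 0.906, -0.002], [0.906, -0.423, -0.001], [-0.002, -0.002, -1.0]]
ft_force: [-0.9, 0.4, -1.4]
grip_width: 0.0405
grip_force: 65.3
```

Call:
arm_command(
  series=[
    [[-0.038,0.11,0],[0,0,0],30],
    [[-0.038,0.11,0],[0,0,0],30],
    [[-0.038,0.11,0.12],[0,0,0],30],
    [[-0.038,0.11,0.24],[0,0,0],30],
    [[-0.038,0.11,0.36],[0,0,0],30],
    [[-0.038,0.11,0.44],[0,0,0],30],
    [[-0.038,0.11,0.48],[0,0,0],30],
    [[-0.038,0.11,0.48],[0,0,0],30],
  ],
)

```text
time_s: 5.2
position: [0.6819, 0.0063, 0.0697]
tcp_rot: [[0.419, 0.908, -0.005], [0.908, -0.419, 0.001], [-0.001, -0.004, -1.0]]
ft_force: [0.6, -0.4, -0.8]
grip_width: 0.0407
grip_force: 65.4
```

Call:
arm_command(
  series=[
    [[0,0,0.08],[0,0,0],30],
    [[0,0,0.15],[0,0,0],30],
    [[0,0,0.2],[0,0,0],30],
    [[0,0,0.22],[0,0,0],30],
    [[0,0,0.23],[0,0,0],30],
    [[0,0,0.24],[0,0,0],30],
    [[0,0,0.24],[0,0,0],30],
  ],
)

```text
time_s: 5.9
position: [0.6845, 0.0054, 0.0125]
tcp_rot: [[0.42, 0.908, 0.001], [0.908, -0.42, -0.0], [0.0, 0.001, -1.0]]
ft_force: [-0.2, 0.5, -1.6]
grip_width: 0.0407
grip_force: 65.4
```

Call:
arm_command(
  series=[
    [[0,0,0.01],[0,0,0],30],
    [[0,0,0.018],[0,0,0],30],
    [[0,0,0.022],[0,0,0],30],
    [[0,0,0.024],[0,0,0],30],
    [[0,0,0.024],[0,0,0],30],
  ],
)

```text
time_s: 6.4
position: [0.684, 0.0055, 0.0059]
tcp_rot: [[0.42, 0.908, -0.0], [0.908, -0.42, 0.0], [-0.0, -0.0, -1.0]]
ft_force: [0.3, 0.4, -0.5]
grip_width: 0.0407
grip_force: 65.4
```

Call:
arm_command(
  series=[
    [[0,0,0.004],[0,0,0],30],
    [[0,0,0.006],[0,0,0],30],
    [[0,0,0.008],[0,0,0],30],
    [[0,0,0.008],[0,0,0],30],
  ],
)

```text
time_s: 6.8
position: [0.6842, 0.0054, 0.0058]
tcp_rot: [[0.42, 0.908, 0.001], [0.908, -0.42, -0.0], [-0.0, 0.001, -1.0]]
ft_force: [-4.3, -0.4, 9.0]
grip_width: 0.0405
grip_force: 66.5
```

In contact with the pad. I'll open and rise.

Call:
arm_command(
  series=[
    [[0,0,-0.002],[0,0,0],50],
    [[0,0,-0.002],[0,0,0],85],
    [[0,0,-0.002],[0,0,0],85],
    [[0,0,-0.002],[0,0,0],85],
    [[0,0,-0.06],[0,0,0],85],
    [[0,0,-0.2],[0,0,0],85],
    [[0,0,-0.4],[0,0,0],85],
    [[0,0,-0.6],[0,0,0],85],
  ],
)

```text
time_s: 7.6
position: [0.6835, 0.0055, 0.1561]
tcp_rot: [[0.42, 0.907, -0.001], [0.907, -0.42, 0.0], [-0.0, -0.001, -1.0]]
ft_force: [1.1, -0.0, 0.2]
grip_width: 0.0848
grip_force: 0.0
```

Call:
arm_command(
  series=[
    [[0.07,-0.19,0],[0,0,0],0],
    [[0.14,-0.38,0],[0,0,0],0],
    [[0.21,-0.57,0],[0,0,0],0],
    [[0.28,-0.76,0],[0,0,0],0],
    [[0.34,-0.92,0],[0,0,0],0],
    [[0.36,-0.98,0],[0,0,0],0],
    [[0.36,-0.98,0],[0,0,0],0],
  ],
)

```text
time_s: 8.3
position: [0.4983, 0.1915, 0.1551]
tcp_rot: [[0.417, 0.909, 0.001], [0.909, -0.417, 0.0], [0.0, 0.001, -1.0]]
ft_force: [0.3, -0.8, -0.8]
grip_width: 0.0
grip_force: 0.0
```

Call:
arm_command(
  series=[
    [[0.038,-0.106,0.1],[0,0,0],0],
    [[0.038,-0.106,0.2],[0,0,0],0],
    [[0.038,-0.106,0.28],[0,0,0],0],
    [[0.038,-0.106,0.3],[0,0,0],0],
    [[0.038,-0.106,0.3],[0,0,0],0],
  ],
)

```text
time_s: 8.8
position: [0.4802, 0.2089, 0.0788]
tcp_rot: [[0.421, 0.907, -0.001], [0.907, -0.421, -0.001], [-0.001, -0.0, -1.0]]
ft_force: [-0.4, 0.0, -0.2]
grip_width: 0.0002
grip_force: 0.0
```

Run:
```python
from h import *
s=ctrl.get_state(); print(s["position"])
pan=[]
for n,(x,y,w,h) in [("scene",(235,225,160,120)),("scene",(310,205,80,60))]:
    im=viewer.read_camera(n)[...,::-1]
    pan.append(cv2.resize(im[y:y+h,x:x+w],(400,300),interpolation=cv2.INTER_CUBIC))
cv2.imwrite("pics/g2.png",np.hstack(pan))
```

```text
[0.4802119  0.20893556 0.07875126]
```

View pics/g2.png

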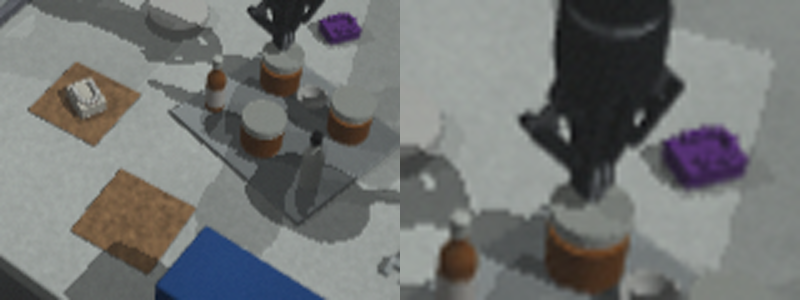

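The scene shows the cast upright in the middle of the near pad at about (85,97) in the crop. The shut fingers hover near the centre of jar_a's lid. Pressing.

Call:
arm_command(
  series=[
    [[0,0,0.02],[0,0,0],0],
    [[0,0,0.035],[0,0,0],0],
    [[0,0,0.045],[0,0,0],0],
    [[0,0,0.055],[0,0,0],0],
    [[0,0,0.062],[0,0,0],0],
    [[0,0,0.066],[0,0,0],0],
    [[0,0,0.066],[0,0,0],0],
  ],
)

```text
time_s: 9.6
position: [0.4803, 0.2098, 0.0633]
tcp_rot: [[0.42, 0.907, 0.002], [0.907, -0.42, -0.0], [0.001, 0.002, -1.0]]
ft_force: [1.0, -0.2, 5.0]
grip_width: 0.0001
grip_force: 2.3
```

Call:
arm_command(
  series=[
    [[0,0,0.006],[0,0,0],0],
    [[0,0,0.01],[0,0,0],0],
    [[0,0,0.012],[0,0,0],0],
    [[0,0,0.012],[0,0,0],0],
  ],
)

```text
time_s: 10.0
position: [0.4806, 0.2099, 0.0628]
tcp_rot: [[0.42, 0.908, 0.003], [0.908, -0.42, 0.0], [0.001, 0.003, -1.0]]
ft_force: [-5.7, -2.8, 27.4]
grip_width: -0.0001
grip_force: 13.6
```

jar_a's lid is home: z is 0.0628 and the force rises to 27 N with no more travel. Next is jar_b.

Call:
arm_command(
  series=[
    [[0,0,-0.16],[0,0,0],0],
    [[0,0,-0.24],[0,0,0],0],
    [[0.16,-0.04,-0.24],[0,0,0],0],
    [[0.34,-0.09,-0.24],[0,0,0],0],
    [[0.48,-0.13,-0.24],[0,0,0],0],
    [[0.5,-0.132,-0.16],[0,0,0],0],
    [[0.5,-0.132,-0.08],[0,0,0],0],
    [[0.5,-0.132,-0.06],[0,0,0],0],
  ],
)

```text
time_s: 10.8
position: [0.5002, 0.3368, 0.0722]
tcp_rot: [[0.419, 0.908, -0.004], [0.908, -0.419, -0.002], [-0.003, -0.002, -1.0]]
ft_force: [-0.2, -0.3, -0.6]
grip_width: 0.0002
grip_force: 0.0
```

Call:
arm_command(
  series=[
    [[0,0,0.01],[0,0,0],0],
    [[0,0,0.02],[0,0,0],0],
    [[0,0,0.03],[0,0,0],0],
    [[0,0,0.04],[0,0,0],0],
    [[0,0,0.048],[0,0,0],0],
    [[0,0,0.054],[0,0,0],0],
    [[0,0,0.058],[0,0,0],0],
    [[0,0,0.058],[0,0,0],0],
  ],
)

```text
time_s: 11.6
position: [0.5028, 0.3372, 0.0629]
tcp_rot: [[0.42, 0.907, 0.002], [0.907, -0.42, 0.001], [0.002, 0.002, -1.0]]
ft_force: [-4.8, -3.3, 13.8]
grip_width: -0.0001
grip_force: 6.9
```

jar_b is home too (0.0629, 14 N). jar_c started home. Now to the press.

Call:
arm_command(
  series=[
    [[0,0,-0.2],[0,0,0],0],
    [[0,0,-0.4],[0,0,0],0],
    [[-0.06,0.02,-0.56],[0,0,-0.09],0],
    [[-0.22,0.06,-0.56],[0,0,-0.18],0],
    [[-0.4,0.1,-0.56],[0,0,-0.275],0],
    [[-0.58,0.15,-0.56],[0,0,-0.275],0],
    [[-0.76,0.2,-0.56],[0,0,-0.275],0],
    [[-0.9,0.22,-0.56],[0,0,-0.275],0],
  ],
)

```text
time_s: 12.4
position: [0.4575, 0.1074, 0.201]
tcp_rot: [[0.003, 1.0, 0.002], [1.0, -0.003, -0.0], [-0.0, 0.002, -1.0]]
ft_force: [0.5, -0.2, 0.4]
grip_width: -0.0004
grip_force: 0.0
```

Call:
arm_command(
  series=[
    [[-0.16,-0.05,0],[0,0,0],0],
    [[-0.32,-0.1,0],[0,0,0],0],
    [[-0.5,-0.15,0],[0,0,0],0],
    [[-0.68,-0.2,0],[0,0,0],0],
    [[-0.86,-0.25,0],[0,0,0],0],
    [[-1.0,-0.27,0],[0,0,0],0],
    [[-1.0,-0.27,0],[0,0,0],0],
  ],
)

```text
time_s: 13.1
position: [0.3896, -0.1442, 0.2011]
tcp_rot: [[0.009, 1.0, 0.003], [1.0, -0.009, -0.003], [-0.003, 0.003, -1.0]]
ft_force: [-0.3, 0.2, 0.4]
grip_width: -0.0005
grip_force: 0.0
```

Call:
arm_command(
  series=[
    [[-0.18,0,0],[0,0,0],0],
    [[-0.36,0,0],[0,0,0],0],
    [[-0.52,0,0.1],[0,0,0],0],
    [[-0.54,0,0.25],[0,0,0],0],
    [[-0.54,0,0.42],[0,0,0],0],
    [[-0.54,0,0.56],[0,0,0],0],
    [[-0.54,0,0.61],[0,0,0],0],
    [[-0.54,0,0.61],[0,0,0],0],
  ],
)

```text
time_s: 13.9
position: [0.3884, -0.2734, 0.046]
tcp_rot: [[0.001, 1.0, -0.003], [1.0, -0.001, 0.003], [0.003, -0.003, -1.0]]
ft_force: [-0.5, 0.4, 0.5]
grip_width: 0.0001
grip_force: 0.0
```

Call:
arm_command(
  series=[
    [[0,0.08,0],[0,0,0],0],
    [[0,0.16,0],[0,0,0],0],
    [[0,0.2,0],[0,0,0],0],
    [[0,0.24,0],[0,0,0],0],
    [[0,0.27,0],[0,0,0],0],
    [[0,0.3,0],[0,0,0],0],
    [[0,0.33,0],[0,0,0],0],
    [[0,0.36,0],[0,0,0],0],
  ],
)

```text
time_s: 14.7
position: [0.4793, -0.2747, 0.0474]
tcp_rot: [[0.002, 1.0, -0.001], [1.0, -0.002, 0.001], [0.001, -0.001, -1.0]]
ft_force: [-4.4, 1.1, 3.5]
grip_width: -0.0002
grip_force: 1.8
```

Call:
arm_command(
  series=[
    [[0,0.015,0],[0,0,0],0],
    [[0,0.03,0],[0,0,0],0],
    [[0,0.042,0],[0,0,0],0],
    [[0,0.054,0],[0,0,0],0],
    [[0,0.066,0],[0,0,0],0],
    [[0,0.066,0],[0,0,0],0],
  ],
)

```text
time_s: 15.3
position: [0.4917, -0.2747, 0.0472]
tcp_rot: [[0.002, 1.0, -0.009], [1.0, -0.002, 0.0], [0.0, -0.009, -1.0]]
ft_force: [-15.2, 0.9, 9.9]
grip_width: -0.0001
grip_force: 7.3
```

Call:
arm_command(
  series=[
    [[0,0.006,0],[0,0,0],0],
    [[0,0.01,0],[0,0,0],0],
    [[0,0.01,0],[0,0,0],0],
  ],
)

```text
time_s: 15.6
position: [0.4917, -0.2747, 0.0472]
tcp_rot: [[0.003, 1.0, -0.013], [1.0, -0.003, -0.0], [-0.0, -0.013, -1.0]]
ft_force: [-20.6, 1.1, 16.0]
grip_width: -0.0
grip_force: 10.9
```

The carriage is at its stop: 20 N with no motion. I'll back out and rise.

Call:
arm_command(
  series=[
    [[0,-0.1,0],[0,0,0],0],
    [[0,-0.28,0],[0,0,0],0],
    [[0,-0.4,-0.1],[0,0,0],0],
    [[0,-0.4,-0.28],[0,0,0],0],
    [[0,-0.4,-0.46],[0,0,0],0],
    [[0,-0.4,-0.64],[0,0,0],0],
    [[0,-0.4,-0.82],[0,0,0],0],
    [[0,-0.4,-1.0],[0,0,0],0],
  ],
)

```text
time_s: 16.4
position: [0.3991, -0.2758, 0.3003]
tcp_rot: [[0.002, 1.0, 0.003], [1.0, -0.002, -0.002], [-0.002, 0.003, -1.0]]
ft_force: [0.8, -1.1, -1.6]
grip_width: -0.0001
grip_force: 0.0
```

Call:
arm_command(
  series=[
    [[0,0,-0.16],[0,0,0],0],
    [[0,0,-0.28],[0,0,0],0],
    [[-0.15,0,-0.28],[0,0,0],0],
    [[-0.32,0.05,-0.28],[0,0,0],0],
    [[-0.46,0.18,-0.28],[0,0,0],0],
    [[-0.51,0.3,-0.28],[0,0,0],0],
    [[-0.51,0.37,-0.28],[0,0,0],0],
    [[-0.51,0.37,-0.28],[0,0,0],0],
  ],
)

```text
time_s: 17.2
position: [0.493, -0.4037, 0.3664]
tcp_rot: [[0.001, 1.0, 0.001], [1.0, -0.001, -0.0], [-0.0, 0.001, -1.0]]
ft_force: [0.3, -0.3, -0.9]
grip_width: -0.0001
grip_force: 0.0
```

Call:
arm_command(
  series=[
    [[0,0,0.08],[0,0,0],0],
    [[0,0,0.15],[0,0,0],0],
    [[0,0,0.18],[0,0,0],0],
    [[0,0,0.2],[0,0,0],0],
    [[0,-0.005,0.215],[0,0,0],0],
    [[-0.0,-0.01,0.23],[0,0,0],0],
    [[0,-0.01,0.23],[0,0,0],0],
  ],
)

```text
time_s: 17.9
position: [0.4874, -0.403, 0.3111]
tcp_rot: [[0.002, 1.0, -0.0], [1.0, -0.002, -0.001], [-0.001, -0.0, -1.0]]
ft_force: [-3.8, 0.6, 4.6]
grip_width: -0.0001
grip_force: 2.3
```

Call:
arm_command(
  series=[
    [[0,-0.02,0.05],[0,0,0],0],
    [[0,-0.034,0.1],[0,0,0],0],
    [[0,-0.043,0.15],[0,0,0],0],
    [[0,-0.05,0.2],[0,0,0],0],
    [[0,-0.05,0.25],[0,0,0],0],
    [[0,-0.048,0.3],[0,0,0],0],
  ],
)

```text
time_s: 18.5
position: [0.4757, -0.4039, 0.2362]
tcp_rot: [[0.002, 1.0, 0.0], [1.0, -0.002, -0.003], [-0.003, 0.0, -1.0]]
ft_force: [-4.2, -0.5, 5.7]
grip_width: 0.0003
grip_force: 2.9
```

Run:
```python
from h import *
print(ctrl.get_state()["position"])
pan=[]
for n,(x,y,w,h) in [("scene",(150,140,140,105)),("top",(330,180,120,90))]:
    im=viewer.read_camera(n)[...,::-1]
    pan.append(cv2.resize(im[y:y+h,x:x+w],(400,300),interpolation=cv2.INTER_CUBIC))
cv2.imwrite("pics/g3.png",np.hstack(pan))
```

```text
[ 0.47566989 -0.40385297  0.23618306]
```

View pics/g3.png

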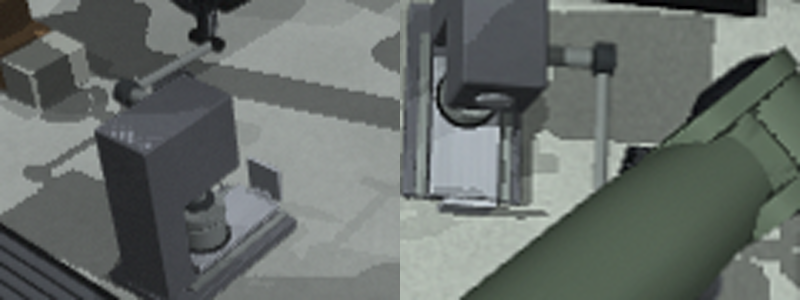

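The scene crop shows the fingers on the grip, the lever about level, the ram foot on the tin lid and the carriage in. I'll keep driving down to the stop.

Call:
arm_command(
  series=[
    [[0,0.005,0.05],[0,0,0],0],
    [[0,0.014,0.1],[0,0,0],0],
    [[0,0.024,0.14],[0,0,0],0],
    [[0,0.034,0.174],[0,0,0],0],
    [[0,0.04,0.2],[0,0,0],0],
    [[0,0.045,0.22],[0,0,0],0],
    [[0,0.045,0.22],[0,0,0],0],
  ],
)

```text
time_s: 19.3
position: [0.4875, -0.4037, 0.1818]
tcp_rot: [[0.002, 1.0, 0.0], [1.0, -0.002, -0.002], [-0.002, 0.0, -1.0]]
ft_force: [-4.0, 0.5, 6.9]
grip_width: 0.0001
grip_force: 3.8
```

Call:
arm_command(
  series=[
    [[0,0.004,0.012],[0,0,0],0],
    [[0,0.006,0.024],[0,0,0],0],
    [[0,0.006,0.032],[0,0,0],0],
    [[0,0.006,0.032],[0,0,0],0],
  ],
)

```text
time_s: 19.7
position: [0.489, -0.4038, 0.1779]
tcp_rot: [[0.002, 1.0, 0.002], [1.0, -0.002, -0.005], [-0.005, 0.002, -1.0]]
ft_force: [-11.1, 6.5, 28.2]
grip_width: 0.0001
grip_force: 13.9
```

Stop reached at z 0.178 with 28 N. I'll let the lever return along its arc.

Call:
arm_command(
  series=[
    [[0,-0.02,-0.09],[0,0,0],0],
    [[0,-0.042,-0.18],[0,0,0],0],
    [[0,-0.056,-0.28],[0,0,0],0],
    [[0,-0.05,-0.38],[0,0,0],0],
    [[0,-0.04,-0.47],[0,0,0],0],
    [[0,-0.01,-0.57],[0,0,0],0],
    [[0,0,-0.68],[0,0,0],0],
    [[0,0,-0.8],[0,0,0],0],
  ],
)

```text
time_s: 20.5
position: [0.4897, -0.4024, 0.3734]
tcp_rot: [[0.001, 1.0, 0.002], [1.0, -0.001, 0.0], [0.0, 0.002, -1.0]]
ft_force: [0.6, -0.7, -0.7]
grip_width: 0.0
grip_force: 0.0
```

Call:
arm_command(
  series=[
    [[0,-0.16,0],[0,0,0],0],
    [[0.1,-0.3,0],[0,0,0],0],
    [[0.26,-0.4,0],[0,0,0],0],
    [[0.44,-0.5,0],[0,0,0],0],
    [[0.6,-0.55,0],[0,0,0],0],
    [[0.8,-0.55,0],[0,0,0],0],
    [[0.98,-0.55,0],[0,0,0],0],
    [[0.98,-0.55,0],[0,0,0],0],
  ],
)

```text
time_s: 21.3
position: [0.3516, -0.1531, 0.3735]
tcp_rot: [[-0.005, 1.0, 0.003], [1.0, 0.004, 0.001], [0.001, 0.003, -1.0]]
ft_force: [-0.1, -0.9, 0.3]
grip_width: 0.0001
grip_force: 0.0
```

Run:
```python
from h import *
print(ctrl.get_state()["position"])
t=viewer.read_camera("top")[...,::-1];s=viewer.read_camera("scene")[...,::-1]
r=lambda im,x,y,w,h:cv2.resize(im[y:y+h,x:x+w],(400,300),interpolation=cv2.INTER_CUBIC)
cv2.imwrite("pics/g4.png",np.vstack([np.hstack([r(s,150,140,140,105),r(s,235,225,160,120)]),np.hstack([r(t,310,150,120,90),r(t,170,160,140,105)])]))
```

```text
[ 0.35157097 -0.15308131  0.37346411]
```

View pics/g4.png

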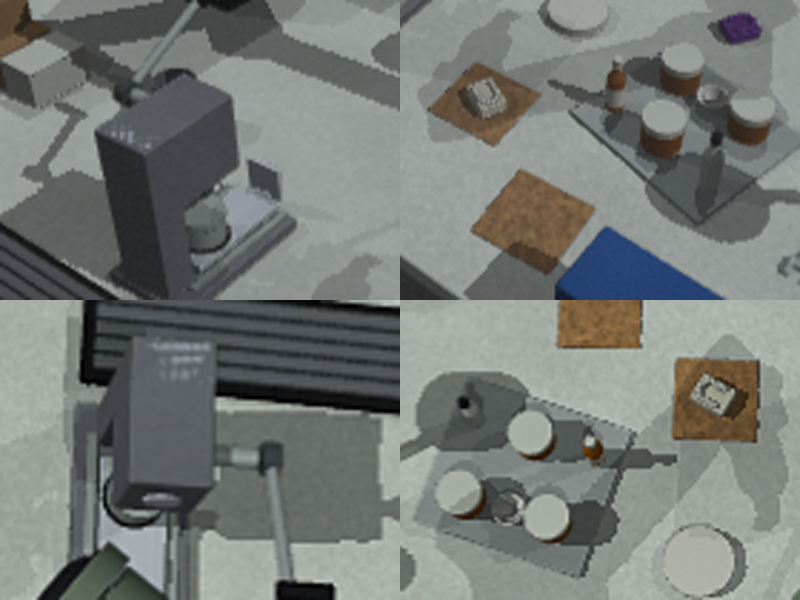

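The cast is upright in the middle of the pad, at about (715,395) in the crop. All jar lids are down, the tin is under the ram with its lid down, the lever is back up and the arm is clear.

```bash
python3 -c "
from rig import ctrl
print(ctrl.sign_off())"
```

```text
the job is handed in; nothing more can be done
None
```

The job is handed in after about 21 s of robot time: the cast stands on the near cork pad, the jar_a and jar_b lids are pressed home (jar_c started home and was not touched), the tin lid was driven to the lever's stop, and the lever is back up; no verdict was returned.

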